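Weigh a plaster can on the beam scale

TASK

Weigh the closed can of plaster on the beam scale to see how much is left: stand it upright on the pan and slide the poise along the notched beam until the pointer comes to rest between the two marks on its plate. Leave the beam swinging free, and do not tip the can or disturb the ampoule box and the spool beside it.

Things in the scene. Friction and masses are not known exactly. Their poses are not given: they have to be found in the camera images.
- plaster_can: The can to weigh: upright closed cylinder, 55 mm in diameter and 112 mm tall, straight-sided from foot to top. 0.17 to 0.36 kg, unknown. Stands on the table; may have swapped places with the ampoule box and the spool. Origin at the centre of its underside, z up.
- ampoule_box: Bystander: small carton lying flat, 64 x 91 x 36 mm. Origin at the centre of its underside. Not to be disturbed.
- plaster_spool: Bystander: upright open spool of plaster, 100 mm tall, with 50 mm flanges at both ends and a 27 mm core between them. Origin at the centre of its underside. Not to be disturbed.
- scale: Beam scale, fixed: white foot 100 x 500 x 26 mm, fork pillar to 136 mm; pivot 120 mm above the table. Origin on the table under the pivot. Its +y points along the beam to the pan, -y to poise and pointer. Behind the pointer a white plate (60 mm wide, top at 178 mm, 295 mm from the pivot) bears two dark marks 10 mm above and below the pointer's level place; pins stop the pointer.
- beam (a joint): Beam tilt (rad): 0 level (pointer centred), positive when the pan side is up and the pointer down; stopped at -0.10 and +0.10; the marks lie at -0.033 and +0.033. Swings freely, settles in about 1.5 s. With an empty pan it rests at +0.10 (pan up). Off the stops it tilts about +0.05 per notch the poise moves outward.
- poise (a joint): Poise along the beam (m): 0 at the innermost notch (60 mm from the pivot), where it starts, growing outward (scale -y) to 0.168; 15 notches, 12 mm apart. A catch inside pulls it into the nearest notch and holds it; about 2 N along the beam carries it over a tooth. The can balances between 0.06 and 0.16. Cannot come off.
- poise_knob (a point): Middle of the poise's upright round black knob, 22 mm in diameter, 58 mm tall (29 mm above and below this point); 5 mm below its lower end is the flat top of the poise's steel block (44 x 44 x 52 mm) round the beam. Tilts and rises with the beam. May be held, or pushed along the beam from either side.
- pan_top (a point): Centre of the round pan's upper face: inner diameter 112 mm, rim 4 mm high. 110 mm from the pivot, always level; 140 mm above the table when the beam is level, sinks to 129 mm under the can, rises to 151 mm. Where on the pan the can stands does not alter the balance.
- pointer_tip (a point): Tip of the thin dark pointer at the beam's -y end, 300 mm from the pivot; 120 mm above the table when level, moves about 15 mm a notch near balance.
- pan: The scale's round steel pan, 120 mm in diameter, with its hanger. Origin at its bearing in the beam, 20 mm below the pan's upper face, z always up.

How it is judged:
By the outcome, as a careful person would: the job done as asked, in the order asked, and still so for the second after the job is handed in, with the robot touching nothing.
It also fails if it takes over 67 s, if anything falls off the work surface, if the arm or the gripper's body presses on something with over 40 N, if the wrist force passes 120 N, or if a joint passes its speed limit or range.

ROBOT

A 6-joint arm with a two-finger parallel gripper is mounted at the origin on a cart in front of the work surface, level with it; the furniture and walls round the work are solid. World frame = base frame: x ahead of the robot, y to its left, z up, the work surface at z = 0. Lengths are in m, angles in degrees, forces in N, time in s.
With the tool pointing down it reaches from about 0.3 to 0.75 m from the base axis. Payload 8.5 kg.
Tool frame: the origin (TCP) lies at the very end of the fingers, on their centre line; the grasp point (between the pads) lies 19 mm behind it; z points along the fingers, y is the line along which they close (so a half turn about z gives the same grasp; the last joint's range is limited). The gripper opens to 85 mm and grips with 20 to 120 N. Pads are 22 mm wide; open, the fingers measure 114 mm over their backs; the gripper's body (76 mm by 85 mm) begins 54 mm behind the grasp point. The pads swing forward as they close: fully open they stand 13 mm farther back than shut.
Start: joints at [-83.268, 21.807, 74.336, -0, 83.858, -12.336], TCP at [0.18, -0.52, 0.231] pointing down, gripper open.
Joint ranges: [-178.18, 178.18], [-50.72, 133.34], [12.68, 142.11], [-81.47, 261.47], [9.98, 163.14], [-165.26, 165.26]. Speed limits (degrees/s): [136.94, 136.94, 180, 180, 180, 180].

INTERFACE

Orientations are given as a 3x3 rotation matrix whose columns are the frame's x, y, z axes.
In Python, from rig import env, optics, spotter gives the robot as it stands.
- The arm moves only by the shell command python3 -m crank 'ROWS' [FORCE]. ROWS is JSON, one flat list of numbers, 5 for each row, row after row: the finger opening in cm, from 0 to 8.54, then the shift along the tool's x, y, z in cm, then the turn about the tool's z in rad. A call has exactly 8 rows; each row shifts and turns the commanded pose from where the row before left it, along the tool's axes as they then stand; what a row does not reach is not made up. A row lasts 1/12 s, in which the tool goes at most 41.7 mm and 7.16 degrees, less where a joint would pass 70% of its speed; a pose out of reach is approached as far as the arm can. A call is refused whole if a number of a shift passes 4.17 or a number of a turn 0.125, either way. A call with a gripper value outside its range is refused whole. The fingers move at their own pace and stop on an object; FORCE is the grip in N (left out, the last holds). Time passes only in rows, so rows that do not move let the fingers close, or fill a call up. It gives the time, the measured TCP pose, the force, the opening and the grip force at its end, in the units of the state.
- env.observe(): the state, without advancing time (a new reading comes with each control period).
- optics.get_image(name): name is "scene" or "top"; returns a dict with "color" (400x640x3 uint8, red, green, blue), "intrinsics" (3x3 intrinsics, pixels), "distortion" ([k1, k2, p1, p2, k3] as OpenCV has them; the pictures are not rectified), "pose" (4x4, takes a point from camera to world coordinates). Camera axes: x right, y up, looking along -z (the intrinsics and any distortion apply to the point x, -y, -z); pixel columns grow to the right and rows downward; lengths in m; the calibration is good to about 2 mm. A picture is of the moment at which its call begins. There is no depth.
- env.close_job(): hands the job in; it is judged then, once.
Trained networks look in a picture, given as the dict that the camera call returned (one of the last four; its "shot" number tells which), for a name from the list of things; names that differ only in an ending like _2 or _b are one class to them, and where a whole thing is asked for, a point or a joint stands for the part that bears it (a point fixed in the world has none). Each returns a list of dicts, best first, with "score" (0 to 1); they miss things now and then, are a little off and sometimes report something else, mostly with a low value. They report only what shows in the picture. A call takes as long as a camera call.
- spotter.look_for(picture, query): "at" ([column, row] as shares, 0 to 1, of the picture: columns of its width, rows of its height, amid what is visible of it).
The state is a dict: "time_s": time; "q": joint angles; "qvel": joint speeds; "joint_efforts": joint torques, N m; "position": TCP position; "tool_rot": TCP orientation; "ft_force": force on the tool from outside, world axes, zero at the start; "wrist_torque": the same for the moment, N m; "grip_width": finger opening in m; "gripper_force": force on a finger pad.
Only numpy, scipy, OpenCV 4.12 (cv2) and the standard library are available. Lean on these libraries where they do the work, as an engineer would, in place of code of your own. Each camera call takes 0.05 s, during which the arm holds its last target. There are 200 camera calls.

## Working session

There is one attempt and no reset: what is moved stays moved. The work goes in short steps, Python scripts to look and compute and a shell command to move; the robot and the scene stay as the last step left them, time stands still between calls to the robot, and variables do not carry over. Pictures are saved under pics/ and viewed, at most 10 in all, crops included, and the job is handed in when it is done.

```bash
mkdir -p pics; cat > h.py <<'E'
import sys; sys.path.insert(0,'.')
from rig import env, optics, spotter
import numpy as np, cv2
def ray(p,at):
    px=np.array([[at[0]*640,at[1]*400]],float).reshape(1,1,2)
    u=cv2.undistortPoints(px,np.array(p["intrinsics"]),np.array(p["distortion"])).ravel()
    T=np.array(p["pose"]); d=T[:3,:3]@np.array([u[0],-u[1],-1]); return T[:3,3],d
def atz(p,at,z):
    o,d=ray(p,at); return o+d*(z-o[2])/d[2]
def proj(p,X):
    T=np.array(p["pose"]); c=T[:3,:3].T@(np.array(X)-T[:3,3]); c=np.array([[c[0],-c[1],-c[2]]])
    return cv2.projectPoints(c,np.zeros(3),np.zeros(3),np.array(p["intrinsics"]),np.array(p["distortion"]))[0].ravel()
def tri(p1,a1,p2,a2):
    o1,d1=ray(p1,a1);o2,d2=ray(p2,a2)
    s=np.linalg.lstsq(np.c_[d1,-d2],o2-o1,rcond=None)[0]
    A=o1+s[0]*d1;B=o2+s[1]*d2
    return (A+B)/2,np.linalg.norm(A-B)
def save(p,n): cv2.imwrite('pics/'+n,cv2.cvtColor(p["color"],cv2.COLOR_RGB2BGR))
E
python3 - <<'E'
from h import *
np.set_printoptions(precision=3,suppress=True)
P={n:optics.get_image(n) for n in("scene","top")}
for n in P: save(P[n],n+'0.png'); print(n,np.array(P[n]["pose"])[:3,3])
for q in ["plaster_can","ampoule_box","plaster_spool","scale","poise_knob","pan_top","pointer_tip","pan"]:
    r={n:spotter.look_for(P[n],q) for n in P}
    for n in r: print(q,n,[(np.array(x["at"])*[640,400],round(x["score"],2)) for x in r[n][:2]])
    if all(r.values()): print("  ",*tri(P["scene"],r["scene"][0]["at"],P["top"],r["top"][0]["at"]))
s=env.observe();print(s["position"],s["tool_rot"],s["ft_force"])
E
```

```text
scene [0.05  0.868 0.594]
top [0.434 0.037 1.417]
plaster_can scene [(array([295.488, 277.12 ]), 0.55)]
plaster_can top [(array([243.2 , 229.68]), 0.96)]
   [0.439 0.281 0.058] 0.0015255026728982221
ampoule_box scene [(array([248.32, 327.32]), 0.88)]
ampoule_box top [(array([193.216, 221.6  ]), 0.57)]
   [0.465 0.429 0.023] 0.004976427999215044
plaster_spool scene []
plaster_spool top [(array([227.52, 175.32]), 0.91), (array([325.824, 211.4  ]), 0.44)]
scale scene [(array([340.8 , 207.92]), 0.84)]
scale top [(array([386.88, 212.2 ]), 0.79)]
   [ 0.495 -0.116  0.039] 0.035377555211606966
poise_knob scene [(array([352.576, 184.8  ]), 0.63)]
poise_knob top [(array([379.776, 211.   ]), 0.8)]
   [ 0.474 -0.097  0.13 ] 0.012255473673690847
pan_top scene [(array([325.888, 204.8  ]), 0.57), (array([330.624, 197.6  ]), 0.49)]
pan_top top [(array([318.4 , 218.68]), 0.96)]
   [0.466 0.07  0.14 ] 0.006649618835696174
pointer_tip scene [(array([332.416, 195.2  ]), 0.61)]
pointer_tip top [(array([328.896, 214.68 ]), 0.56)]
   [0.47  0.039 0.154] 0.0063690844346710775
pan scene [(array([329.6, 204.2]), 0.88)]
pan top [(array([318.528, 218.68 ]), 0.6)]
   [0.462 0.068 0.142] 0.0028816677965808174
[ 0.18  -0.52   0.231] [[ 0.945  0.327 -0.   ]
 [ 0.327 -0.945 -0.   ]
 [-0.     0.    -1.   ]] [-1.332  0.318 -0.024]
```

View pics/scene0.png

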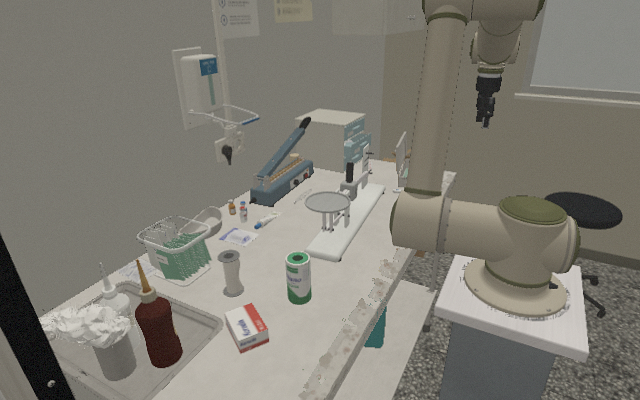

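View pics/top0.png

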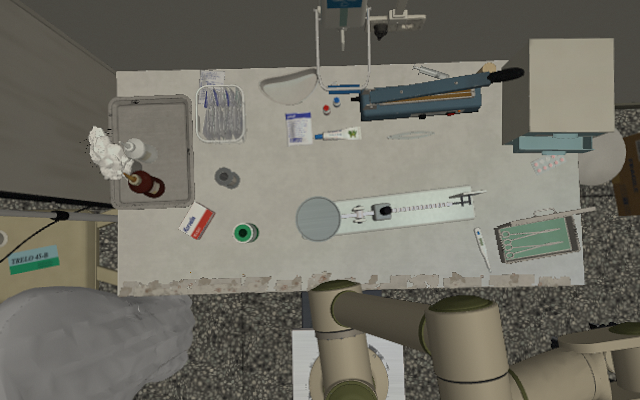

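The can (green) is at top (245,232) / scene (298,278), the spool at top (228,177), and the carton at top (197,221). The pan is at top (318,219). The knob is at top (380,211) and the plate with the pointer near (460,195).

```bash
python3 - <<'E'
from h import *
np.set_printoptions(precision=4,suppress=True)
P={n:optics.get_image(n) for n in("scene","top")}
S=lambda n,q:np.array(spotter.look_for(P[n],q)[0]["at"])
t=P["top"]
can=atz(t,np.array([246,231.5])/[640,400],.112);print("can",can, "spool",atz(t,np.array([229,177])/[640,400],.1),"box",atz(t,np.array([197,221])/[640,400],.036))
pan=atz(t,S("top","pan_top"),.151);kn=atz(t,S("top","poise_knob"),.18)
print("pan",pan,"knob",kn)
for a,b in [(.151,.18)]:
    d=(pan-kn)[:2];L=np.linalg.norm(d);yaw=np.arctan2(-d[0],d[1]);print("L",L,"yaw",np.degrees(yaw))
f=[atz(t,np.array(c)/[640,400],.026) for c in([471,187],[475,220])]
m=(f[0]+f[1])/2;d=(pan-m)[:2];print("foot end",f,"yaw2",np.degrees(np.arctan2(-d[0],d[1])),"len",np.linalg.norm(d))
im=cv2.cvtColor(t["color"],cv2.COLOR_RGB2BGR)[165:255,280:500]
a=cv2.resize(im,None,fx=3.6,fy=3.6,interpolation=cv2.INTER_CUBIC)
b=cv2.resize(cv2.cvtColor(P["scene"]["color"],cv2.COLOR_RGB2BGR)[135:205,300:430],None,fx=3.8,fy=3.8,interpolation=cv2.INTER_CUBIC)
o=np.zeros((a.shape[0]+b.shape[0],800,3),np.uint8);o[:a.shape[0],:a.shape[1]]=a;o[a.shape[0]:,:b.shape[1]]=b
cv2.imwrite('pics/crop1.png',o);print(o.shape)
E
```

```text
can [0.4346 0.2647 0.112 ] spool [0.5841 0.3106 0.1   ] box [0.4681 0.4166 0.036 ]
pan [0.4591 0.068  0.151 ] knob [ 0.4792 -0.0912  0.18  ]
L 0.16046962500432077 yaw 7.20275905280417
foot end [array([ 0.5453, -0.3662,  0.026 ]), array([ 0.4509, -0.3735,  0.026 ])] yaw2 5.096486947946383 len 0.43962689672784616
(590, 800, 3)
```

View pics/crop1.png

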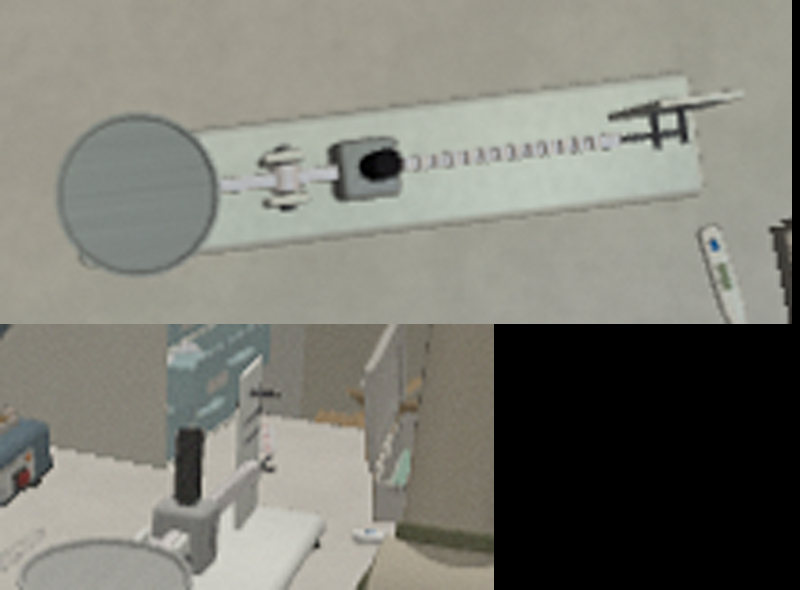

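The crop shows the pan, the pillar, the poise with its knob (silhouette centre near top pixel (386,210)), the beam and the plate. Next I'll refine the can and scale poses by overlaying projected models.

```bash
cat >> h.py <<'E'
def sc(s,X):  # scale frame -> world, s=(x,y,yaw)
    c,n=np.cos(s[2]),np.sin(s[2]); X=np.array(X); return np.array([s[0]+c*X[0]-n*X[1],s[1]+n*X[0]+c*X[1],X[2]])
def bm(s,y,h,t,x=0): # beam point at y along, h above beam axis, tilt t (+ = pan up)
    return sc(s,[x,y*np.cos(t)-h*np.sin(t),.12+y*np.sin(t)+h*np.cos(t)])
E
python3 - <<'E'
from h import *
from scipy.optimize import least_squares
np.set_printoptions(precision=4,suppress=True)
P={n:optics.get_image(n) for n in("scene","top")};t=P["top"]
c=lambda x,y:np.array([280+x/3.636,165+y/3.6])*1.0
c=lambda x,y:np.array([280+x/3.6,165+y/3.6])
def res(s):
    r=[proj(t,sc(s,[0,.1095,.151]))-c(138,193), proj(t,bm(s,-.06,.06,.1))-c(381,163)]
    for k in(200,300,450,600,685): 
        p=atz(t,c(k,133-(k-200)*56/485)/[640,400],.026)
        r.append([((p[0]-s[0])*np.cos(s[2])+(p[1]-s[1])*np.sin(s[2])-.05)*400])
    for k in(215,300,450,600,700):
        p=atz(t,c(k,250-(k-215)*53/485)/[640,400],.026)
        r.append([((p[0]-s[0])*np.cos(s[2])+(p[1]-s[1])*np.sin(s[2])+.05)*400])
    return np.concatenate(r)
f=least_squares(res,[.465,-.04,.1]);print(f.x,np.degrees(f.x[2]),f.fun)
s=f.x;np.save('s.npy',s)
print("pan",sc(s,[0,.11,.15]),"knob",bm(s,-.06,.06,.1))
def circ(n,ctr,r,img,col):
    pts=np.array([proj(P[n],ctr+np.array([r*np.cos(a),r*np.sin(a),0])) for a in np.linspace(0,6.28,40)])
    return pts
o=np.zeros((400,800,3),np.uint8)
for i,(n,x0,y0) in enumerate([("top",190,160),("scene",210,235)]):
    im=cv2.resize(cv2.cvtColor(P[n]["color"],cv2.COLOR_RGB2BGR)[y0:y0+100,x0:x0+100],(400,400),interpolation=cv2.INTER_CUBIC)
    for z,col in((0,(255,0,0)),(.112,(0,0,255))):
        q=(circ(n,np.array([.437,.275,z]),.0275,None,None)-[x0,y0])*4
        cv2.polylines(im,[q.astype(int)],True,col,1)
    o[:,400*i:400*i+400]=im
cv2.imwrite('pics/crop2.png',o)
for tt in(-.1,-.033,0,.033,.1): print(tt,proj(P["scene"],bm(s,-.3,0,tt)))
E
```

```text
[ 0.4715 -0.0402  0.0845] 4.8407842611834075 [-0.0942  0.3512  0.237   0.9681 -1.5311 -1.3844 -1.1655 -0.9486 -0.8268
  0.9386  0.9157  0.8951  0.8994  0.9158]
pan [0.4623 0.0694 0.15  ] knob [ 0.4771 -0.1057  0.1737]
-0.1 [373.1463 153.2242]
-0.033 [373.0101 158.5425]
0 [372.9032 161.1856]
0.033 [372.7704 163.8423]
0.1 [372.4226 169.2719]
```

View pics/crop2.png

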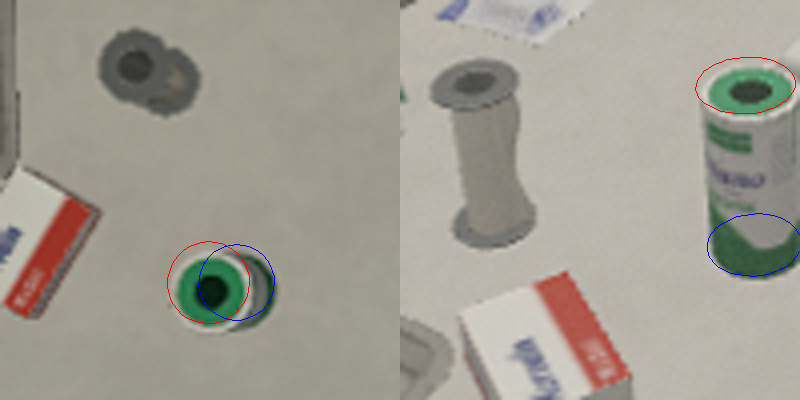

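Corrected can position is about (0.432, 0.274), with top overlay offset about 2 px. I'll keep the tool closing along the beam direction, with yaw turned +0.25 rad.

```bash
python3 -m crank '[8.5,0,0,-3.5,0.125, 8.5,0,0,-3.5,0.125, 8.5,2.6,-3.2,0,0, 8.5,2.6,-3.2,0,0, 8.5,2.6,-3.2,0,0, 8.5,2.6,-3.2,0,0, 8.5,2.6,-3.2,0,0, 8.5,2.6,-3.2,0,0]' 30 && python3 -m crank '[8.5,1,-4,0,0, 8.5,1,-4,0,0, 8.5,1,-4,0,0, 8.5,1,-4,0,0, 8.5,1,-4,0,0, 8.5,1,-4,0,0, 8.5,1,-4,0,0, 8.5,1,-4,0,0]'
```

```text
time_s: 1.87
position: [0.3199, -0.3138, 0.3015]
tool_rot: [[0.997, 0.082, 0.0], [0.082, -0.997, -0.0], [0.0, 0.0, -1.0]]
ft_force: [0.4, -0.9, -0.1]
grip_width: 0.0849
gripper_force: 0.0
time_s: 2.53
position: [0.3722, 0.012, 0.3017]
tool_rot: [[0.997, 0.082, 0.001], [0.082, -0.997, -0.0], [0.001, 0.0, -1.0]]
ft_force: [2.1, 0.4, 0.2]
grip_width: 0.0854
gripper_force: 0.0
```

```bash
python3 -m crank '[8.5,1.2,-3.8,0,0, 8.5,1.2,-3.8,0,0, 8.5,1.2,-3.8,0,0, 8.5,1.2,-3.8,0,0, 8.5,1.2,-3.8,0,0, 8.5,1.2,-3.8,2,0, 8.5,0.9,-2.8,3,0, 8.5,0,0,3,0]' && python3 - <<'E'
from h import *
P={n:optics.get_image(n) for n in("scene","top")}
print(env.observe()["position"])
for n in P: print([(np.array(x["at"])*[640,400],x["score"]) for x in spotter.look_for(P[n],"plaster_can")[:2]])
save(P["scene"],"s3.png")
E
```

```text
time_s: 3.2
position: [0.432, 0.2732, 0.2218]
tool_rot: [[0.996, 0.087, 0.002], [0.087, -0.996, 0.002], [0.002, -0.002, -1.0]]
ft_force: [-0.1, -0.8, -2.0]
grip_width: 0.0852
gripper_force: 0.0
[0.42944417 0.26922818 0.21883451]
[(array([295.424, 276.8  ]), 0.83), (array([326.976, 203.8  ]), 0.52)]
[(array([250.176, 222.6  ]), 0.5)]
```

View pics/s3.png

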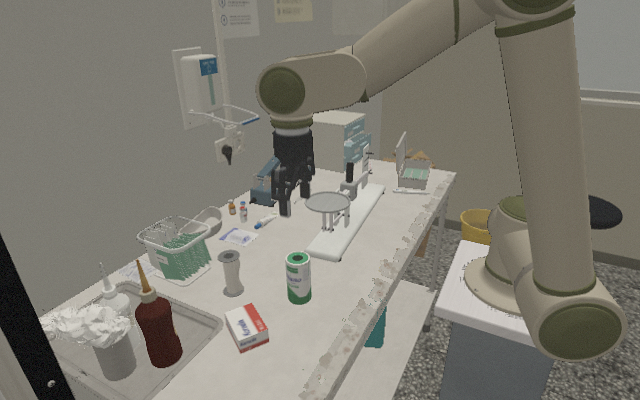

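Scene picture: gripper above the can, fingertips near (285,213) and (305,195); can at (298,278). The spool (231,272) and box (247,327) are clear. I'll descend and grip.

```bash
python3 -c "
from h import *
p=optics.get_image('scene');s=env.observe();print(s['position'])
for d in(-.0425,.0425): print(proj(p,s['position']+d*np.array(s['tool_rot'])[:,1]))"
python3 -m crank '[8.5,0.15,-0.3,3,0, 8.5,0,0,3,0, 8.5,0,0,3,0, 8.5,0,0,2.5,0, 8.5,0,0,2,0, 8.5,0,0,1,0, 8.5,0,0,0,0, 8.5,0,0,0,0]'
```

```text
[0.43210723 0.26863717 0.22474284]
[288.10265007 219.34541846]
[306.38262999 201.80319567]
time_s: 4.12
position: [0.4339, 0.2719, 0.0796]
tool_rot: [[0.997, 0.082, 0.003], [0.082, -0.997, 0.001], [0.003, -0.001, -1.0]]
ft_force: [-0.3, 0.1, 0.6]
grip_width: 0.0852
gripper_force: 0.0
```

```bash
python3 -m crank '[5,0,0,0,0, 5,0,0,0,0, 5,0,0,0,0, 5,0,0,0,0, 5,0,0,0,0, 5,0,0,0,0, 5,0,0,0,0, 5,0,0,0,0]' 35 && python3 -m crank '[5,0,0,0,0, 5,0,0,0,0, 5,0,0,0,0, 5,0,0,-0.3,0, 5,0,0,-0.7,0, 5,0,0,-1.5,0, 5,0,0,-2.5,0, 5,0,0,-2.5,0]'
```

```text
time_s: 4.78
position: [0.4336, 0.2726, 0.0794]
tool_rot: [[0.997, 0.083, 0.003], [0.083, -0.997, 0.001], [0.003, -0.001, -1.0]]
ft_force: [-0.1, 0.6, 7.7]
grip_width: 0.0541
gripper_force: 35.5
time_s: 5.45
position: [0.4321, 0.2718, 0.1537]
tool_rot: [[0.997, 0.083, -0.002], [0.083, -0.997, -0.001], [-0.002, 0.001, -1.0]]
ft_force: [0.6, -0.7, -3.6]
grip_width: 0.0541
gripper_force: 37.8
```

```bash
python3 -m crank '[5,0,0,-3,0, 5,0,0,-3,0, 5,0,0,-2.5,0, 5,0.1,1,-2,0, 5,0.1,2,-0.5,0, 5,0.2,2.5,0,0, 5,0.2,2.5,0,0, 5,0.2,2.5,0,0]' && python3 -m crank '[5,0.2,2.5,0,0, 5,0.2,2.5,0,0, 5,0.1,2,0,0, 5,0.1,1.5,0,0, 5,0.1,1,0,0, 5,0,0.4,0,0, 5,0,0,0,0, 5,0,0,0,0]' && python3 - <<'E'
from h import *
P={n:optics.get_image(n) for n in("scene","top")}
print(env.observe()["position"],env.observe()["ft_force"])
a=cv2.resize(cv2.cvtColor(P["scene"]["color"],cv2.COLOR_RGB2BGR)[100:250,240:400],(576,540),interpolation=cv2.INTER_CUBIC)
cv2.imwrite('pics/c4.png',a)
E
```

```text
time_s: 6.12
position: [0.4488, 0.1671, 0.2633]
tool_rot: [[0.997, 0.083, -0.0], [0.083, -0.997, -0.0], [-0.0, 0.0, -1.0]]
ft_force: [-0.2, -0.2, -3.8]
grip_width: 0.0543
gripper_force: 38.0
time_s: 6.78
position: [0.4643, 0.0706, 0.2629]
tool_rot: [[0.997, 0.083, -0.0], [0.083, -0.997, 0.0], [-0.0, -0.0, -1.0]]
ft_force: [-0.2, 0.4, -2.2]
grip_width: 0.0538
gripper_force: 38.1
[0.46430677 0.07081415 0.26293314] [ 0.38965123  0.17730286 -3.06450809]
```

View pics/c4.png

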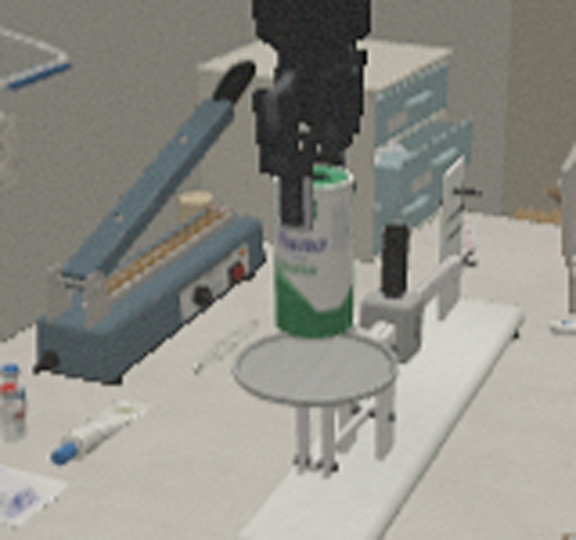

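The picture shows the can held upright over the pan, foot at (315,318), pan centre (316,370), well centred. I'll lower it until the pan is down on its stop.

```bash
python3 -m crank '[5,-0.1,0,1,0, 5,0,0,1,0, 5,0,0,0.8,0, 5,0,0,0.5,0, 5,0,0,0.5,0, 5,0,0,0.4,0, 5,0,0,0.4,0, 5,0,0,0,0]' && python3 -m crank '[5,0,0,0.3,0, 5,0,0,0.2,0, 5,0,0,0.2,0, 5,0,0,0,0, 5,0,0,0,0, 5,0,0,0,0, 5,0,0,0,0, 5,0,0,0,0]'
```

```text
time_s: 7.55
position: [0.4634, 0.07, 0.2163]
tool_rot: [[0.997, 0.083, -0.001], [0.083, -0.997, 0.0], [-0.001, -0.0, -1.0]]
ft_force: [0.9, 0.1, -3.3]
grip_width: 0.054
gripper_force: 38.1
time_s: 8.22
position: [0.4636, 0.0699, 0.21]
tool_rot: [[0.997, 0.083, 0.0], [0.083, -0.997, -0.0], [0.0, 0.0, -1.0]]
ft_force: [0.1, -0.2, -1.3]
grip_width: 0.054
gripper_force: 37.9
```

```bash
python3 -m crank '[5,0,0,0.1,0, 5,0,0,0,0, 5,0,0,0,0, 5,0,0,0,0, 5,0,0,0,0, 5,0,0,0,0, 5,0,0,0,0, 5,0,0,0,0]'; python3 -c "
from h import *
for n in range(4): optics.get_image('top'); print(env.observe()['ft_force'])"
```

```text
time_s: 8.88
position: [0.4635, 0.07, 0.2089]
tool_rot: [[0.997, 0.083, 0.0], [0.083, -0.997, -0.0], [0.0, 0.0, -1.0]]
ft_force: [0.5, -0.2, -2.2]
grip_width: 0.0544
gripper_force: 37.9
[-0.35698482 -0.34564039 -2.24748235]
[-0.30204049 -0.69050492 -1.74038519]
[-0.26026068 -0.71317175 -3.33408389]
[-1.11558329 -1.47518881 -1.51833551]
```

```bash
python3 -m crank '[5,0,0,0.1,0, 5,0,0,0,0, 5,0,0,0,0, 5,0,0,0.1,0, 5,0,0,0,0, 5,0,0,0,0, 5,0,0,0,0, 5,0,0,0,0]'; python3 -c "
from h import *
for n in range(4): optics.get_image('top'); print(env.observe()['ft_force'])"
```

```text
time_s: 9.75
position: [0.4641, 0.07, 0.2082]
tool_rot: [[0.997, 0.083, 0.003], [0.083, -0.997, -0.0], [0.003, 0.0, -1.0]]
ft_force: [-2.2, 0.8, 11.1]
grip_width: 0.0542
gripper_force: 38.6
[-1.88125487  0.91270105 10.89032027]
[-1.26067221  0.90333255 10.60514167]
[-2.34110214  0.62116689 11.05045318]
[-1.16379635  1.23710815 10.76276941]
```

Seated on the stop. I'll relieve slightly, open, and raise.

```bash
python3 -m crank '[5,0,0,-0.1,0, 5,0,0,0,0, 5.8,0,0,0,0, 6.5,0,0,0,0, 7.2,0,0,0,0, 8,0,0,0,0, 8.5,0,0,0,0, 8.5,0,0,0,0]' && python3 -m crank '[8.5,0,0,0,0, 8.5,0,0,-1,0, 8.5,0,0,-2,0, 8.5,0,0,-3,0, 8.5,0,0,-3,0, 8.5,0,0,-2,0, 8.5,0,0,0,0, 8.5,0,0,0,0]' && python3 - <<'E'
from h import *
np.set_printoptions(precision=3,suppress=True)
P={n:optics.get_image(n) for n in("scene","top")};s=np.load('s.npy')
for q in("poise_knob","pointer_tip","plaster_can"):
    for n in P: print(q,n,[(np.array(x["at"])*[640,400],round(x["score"],2)) for x in spotter.look_for(P[n],q)[:2]])
print(bm(s,-.06,.06,-.1),proj(P["top"],bm(s,-.06,.06,-.1)),proj(P["scene"],bm(s,-.06,.06,-.1)))
a=cv2.resize(cv2.cvtColor(P["scene"]["color"],cv2.COLOR_RGB2BGR)[100:250,240:400],(576,540),interpolation=cv2.INTER_CUBIC)
cv2.imwrite('pics/c5.png',a)
E
```

```text
time_s: 10.62
position: [0.4635, 0.07, 0.2078]
tool_rot: [[0.997, 0.083, -0.0], [0.083, -0.997, 0.0], [-0.0, -0.0, -1.0]]
ft_force: [0.8, -0.6, 0.3]
grip_width: 0.0851
gripper_force: 0.0
time_s: 11.28
position: [0.4637, 0.07, 0.3183]
tool_rot: [[0.997, 0.083, 0.002], [0.083, -0.997, -0.0], [0.002, 0.0, -1.0]]
ft_force: [-1.1, -0.2, -0.5]
grip_width: 0.0852
gripper_force: 0.0
poise_knob scene [(array([351.808, 182.32 ]), 0.71)]
poise_knob top [(array([381.888, 213.08 ]), 0.85)]
pointer_tip scene [(array([339.328, 201.2  ]), 0.91)]
pointer_tip top [(array([385.024, 208.   ]), 0.83)]
plaster_can scene [(array([327.168, 190.4  ]), 0.93)]
plaster_can top []
[ 0.476 -0.094  0.186] [381.899 211.586] [349.83  167.479]
```

View pics/c5.png

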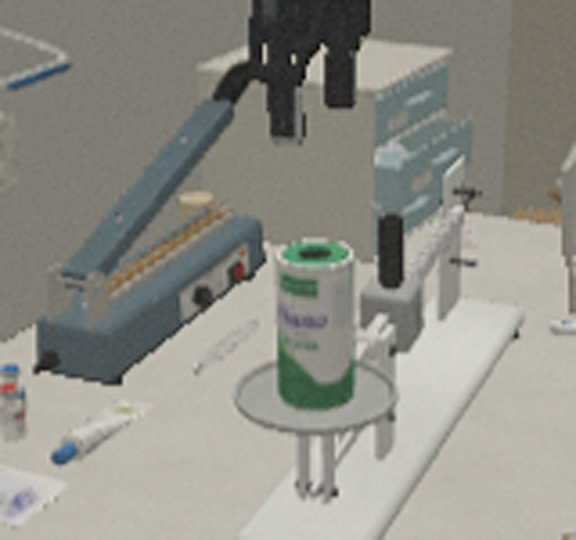

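The can stands upright on the pan near crop (316,325), pan down. The knob is at crop (390,250), matching the model within 2 px, and the pins are at crop (468,192) and (463,262). I'll cage the knob and push it outward.

```bash
python3 -m crank '[6,-0.1,2.5,0,0, 6,-0.1,3.5,0,0, 6,-0.1,3.5,0,0, 6,0,3.5,0,0, 6,0,2.4,0,0, 6,0,1,0,0, 6,0,0,0,0, 6,0,0,0,0]' && python3 - <<'E'
from h import *
p=optics.get_image("scene");s=np.load('s.npy');o=env.observe();x=np.array(o["position"]);R=np.array(o["tool_rot"])
k=bm(s,-.06,.06,-.1)
print(x,o["grip_width"],"to knob in tool axes cm",100*R.T@(k-x))
t=optics.get_image("top");print(proj(t,k))
print([(np.array(y["at"])*[640,400],round(y["score"],2)) for y in spotter.look_for(p,"poise_knob")[:2]])
E
```

```text
time_s: 12.35
position: [0.474, -0.0933, 0.3177]
tool_rot: [[0.997, 0.082, -0.0], [0.082, -0.997, 0.001], [-0.0, -0.001, -1.0]]
ft_force: [-1.3, 0.4, 0.0]
grip_width: 0.06
gripper_force: 0.0
[ 0.47399476 -0.09269817  0.31786012] 0.05997701063625994 to knob in tool axes cm [ 0.19927138  0.12983467 13.21691006]
[381.89890799 211.58630295]
[(array([351.616, 183.08 ]), 0.55)]
```

```bash
python3 -m crank '[6,0,0.1,3,0, 6,0,0,3,0, 6,0,0,3,0, 6,0,0,2,0, 6,0,0,1.5,0, 6,0,0,1,0, 6,0,0,0,0, 6,0,0,0,0]' && python3 -m crank '[5,0,0,0,0, 4,0,0,0,0, 3.2,0,0,0,0, 3.2,0,0,0,0, 3.2,0,0,0,0, 3.2,0,0,0,0, 3.2,0,0,0,0, 3.2,0,0,0,0]' 20 && python3 - <<'E'
from h import *
P={n:optics.get_image(n) for n in("scene","top")}
a=cv2.resize(cv2.cvtColor(P["scene"]["color"],cv2.COLOR_RGB2BGR)[110:220,300:410],(500,500),interpolation=cv2.INTER_CUBIC)
cv2.imwrite('pics/c6.png',a)
E
```

```text
time_s: 13.17
position: [0.4742, -0.0939, 0.1831]
tool_rot: [[0.996, 0.084, -0.0], [0.084, -0.996, 0.0], [-0.0, -0.0, -1.0]]
ft_force: [0.7, 0.8, 1.4]
grip_width: 0.0601
gripper_force: 0.0
time_s: 13.83
position: [0.4742, -0.0947, 0.1829]
tool_rot: [[0.997, 0.083, 0.0], [0.083, -0.997, 0.0], [0.0, -0.0, -1.0]]
ft_force: [-1.6, 0.4, 0.5]
grip_width: 0.0319
gripper_force: 0.2
```

View pics/c6.png

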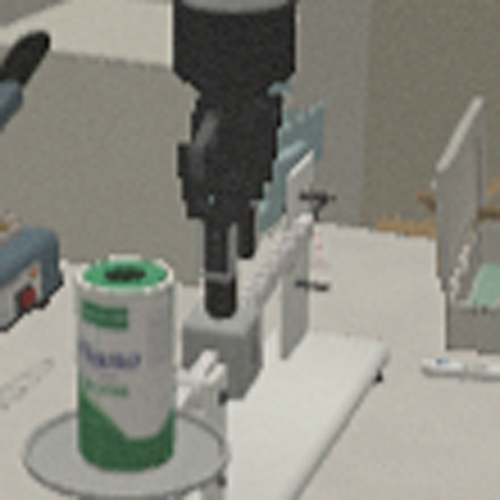

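The fingers cage the knob at crop (220,270). The can stands on the pan, beam pan-down with the pointer near its upper pin at (318,200). Now I'll push about 13.6 cm outward and back off 0.5 cm.

```bash
python3 -m crank '[3.2,0,0.6,0,0, 3.2,0,1,0,0, 3.2,0,1.3,0,0, 3.2,0,1.3,0,0, 3.2,0,1.3,0,0, 3.2,0,1.3,0,0, 3.2,0,1.3,0,0, 3.2,0,1.3,0,0]' && python3 -m crank '[3.2,0,1.3,0,0, 3.2,0,1.2,0,0, 3.2,0,0.9,0,0, 3.2,0,0.6,0,0, 3.2,0,0.2,0,0, 3.2,0,0,0,0, 3.2,0,-0.5,0,0, 3.2,0,0,0,0]' && python3 -m crank '[4,0,0,0,0, 6,0,0,0,0, 6,0,0,0,0, 6,0,0,0,0, 6,0,0,-2,0, 6,0,0,-3,0, 6,0,0,-3,0, 6,0,0,-2,0]'
```

```text
time_s: 14.6
position: [0.4818, -0.1899, 0.1827]
tool_rot: [[0.997, 0.082, -0.0], [0.082, -0.997, 0.0], [-0.0, -0.001, -1.0]]
ft_force: [0.3, 3.8, 1.2]
grip_width: 0.0317
gripper_force: 1.8
time_s: 15.27
position: [0.4849, -0.2242, 0.183]
tool_rot: [[0.997, 0.083, 0.0], [0.083, -0.997, 0.0], [0.0, -0.0, -1.0]]
ft_force: [0.4, 0.1, 0.5]
grip_width: 0.0319
gripper_force: 0.0
time_s: 15.93
position: [0.4853, -0.2255, 0.2857]
tool_rot: [[0.997, 0.083, 0.002], [0.083, -0.997, -0.002], [0.002, 0.002, -1.0]]
ft_force: [0.4, 0.1, -0.1]
grip_width: 0.0605
gripper_force: 0.0
```

```bash
python3 -m crank '[6,0,0,-2,0, 6,0,0,-2,0, 6,0,0,-2,0, 6,0,0,0,0, 6,0,0,0,0, 6,0,0,0,0, 6,0,0,0,0, 6,0,0,0,0]' >/dev/null&& python3 -m crank '[6,0,0,0,0, 6,0,0,0,0, 6,0,0,0,0, 6,0,0,0,0, 6,0,0,0,0, 6,0,0,0,0, 6,0,0,0,0, 6,0,0,0,0]' && cat > look.py <<'E'
from h import *
np.set_printoptions(precision=2,suppress=True)
n=sys.argv[1]
S=[optics.get_image("scene") for _ in range(4)]
im=np.mean([p["color"] for p in S],0).astype(np.uint8)
cv2.imwrite('pics/full_%s.png'%n,cv2.cvtColor(im,cv2.COLOR_RGB2BGR))
for q in("poise_knob","pointer_tip","pan_top"):
    print(q,[(np.array(x["at"])*[640,400],round(x["score"],2)) for x in spotter.look_for(S[-1],q)[:2]])
ref=cv2.imread('pics/scene0.png');now=cv2.imread('pics/full_%s.png'%n)
f=lambda m:cv2.resize(m[140:200,335:393],(390,404),interpolation=cv2.INTER_CUBIC)
cv2.imwrite('pics/v_%s.png'%n,np.hstack([f(ref),f(now)]))
E
python3 look.py a
```

```text
time_s: 17.27
position: [0.485, -0.2253, 0.3429]
tool_rot: [[0.997, 0.083, 0.0], [0.083, -0.997, 0.0], [0.0, -0.0, -1.0]]
ft_force: [-0.2, -0.5, -0.4]
grip_width: 0.06
gripper_force: 0.0
poise_knob [(array([364.61, 162.08]), 0.93)]
pointer_tip [(array([340.22, 201.52]), 0.8)]
pan_top [(array([325.7, 213.2]), 0.91)]
```

View pics/v_a.png

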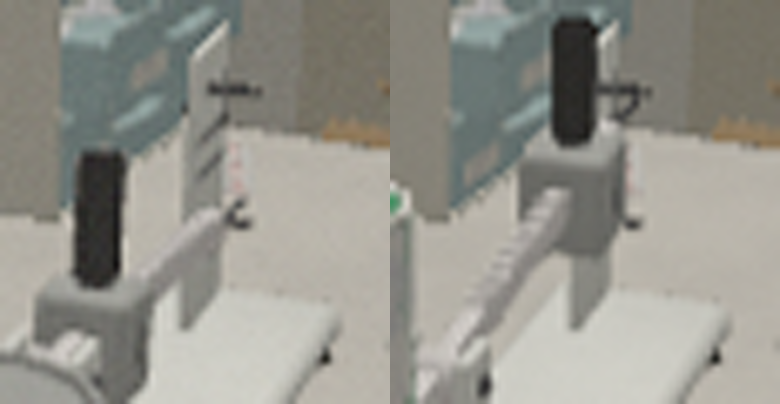

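Left half is the empty-pan reference: pointer at the lower pin (238,207), marks at (213,130) and (205,175). In the right half (now), the pointer is at (628,103), still against the upper pin. The poise must go further out, so I'll check which notch it is in.

```bash
python3 - <<'E'
from h import *
np.set_printoptions(precision=2,suppress=True)
s=np.load('s.npy');p=optics.get_image("scene");t=optics.get_image("top")
for y in (0,10,11,12,13): print(y,proj(p,bm(s,-.06-.012*y,.06,-.1)),proj(t,bm(s,-.06-.012*y,.06,-.1)),bm(s,-.06-.012*y,.06,-.1))
def dark(img,x0,x1,y0,y1):
    g=cv2.cvtColor(img,cv2.COLOR_RGB2GRAY)[y0:y1,x0:x1]; m=(g<60).astype(np.uint8)
    n,l,st,c=cv2.connectedComponentsWithStats(m); k=1+np.argmax(st[1:,4]); return c[k]+[x0,y0],st[k]
print("now",dark(p["color"],345,376,138,168))
import glob
r=cv2.cvtColor(cv2.imread('pics/scene0.png'),cv2.COLOR_BGR2RGB);print("ref +.1",dark(r,340,360,155,190),proj(p,bm(s,-.06,.06,.1)))
print(env.observe()["position"])
E
```

```text
0 [349.83 167.48] [381.9  211.59] [ 0.48 -0.09  0.19]
10 [362.52 151.12] [429.92 206.17] [ 0.49 -0.21  0.2 ]
11 [363.68 149.62] [434.79 205.62] [ 0.49 -0.22  0.2 ]
12 [364.82 148.14] [439.67 205.07] [ 0.49 -0.24  0.2 ]
13 [365.95 146.69] [444.57 204.52] [ 0.49 -0.25  0.2 ]
now (array([361.7 , 151.38]), array([ 14,   5,   7,  18, 111], dtype=int32))
ref +.1 (array([349.32, 171.93]), array([  6,   8,   7,  20, 116], dtype=int32)) [351.12 169.89]
[ 0.49 -0.23  0.34]
```

Poise is confirmed at notch 11. Going to notch 13.

```bash
python3 -m crank '[6,0,0,3,0, 6,0,0,3,0, 6,0,0,3,0, 6,0,0,3,0, 6,0,0,2,0, 6,0,0,1.5,0, 6,0,0,0.5,0, 6,0,0,0,0]' && python3 -m crank '[5,0,0,0,0, 4,0,0,0,0, 3.2,0,0,0,0, 3.2,0,0,0,0, 3.2,0,0,0,0, 3.2,0,0,0,0, 3.2,0,0,0,0, 3.2,0,0.4,0,0]' && python3 -m crank '[3.2,0,0.7,0,0, 3.2,0,0.7,0,0, 3.2,0,0.6,0,0, 3.2,0,0.5,0,0, 3.2,0,0.4,0,0, 3.2,0,0,0,0, 3.2,0,0,0,0, 3.2,0,-0.4,0,0]' && python3 -m crank '[4,0,0,0,0, 6,0,0,0,0, 6,0,0,0,0, 6,0,0,0,0, 6,0,0,0,0, 6,0,0,-2,0, 6,0,0,-3,0, 6,0,0,-3,0]' && python3 -m crank '[6,0,0,-3,0, 6,0,0,-3,0, 6,0,0,-2,0, 6,0,0,0,0, 6,0,0,0,0, 6,0,0,0,0, 6,0,0,0,0, 6,0,0,0,0]'>/dev/null && python3 -m crank '[6,0,0,0,0, 6,0,0,0,0, 6,0,0,0,0, 6,0,0,0,0, 6,0,0,0,0, 6,0,0,0,0, 6,0,0,0,0, 6,0,0,0,0]' && python3 -m crank '[6,0,0,0,0, 6,0,0,0,0, 6,0,0,0,0, 6,0,0,0,0, 6,0,0,0,0, 6,0,0,0,0, 6,0,0,0,0, 6,0,0,0,0]' >/dev/null && python3 - <<'E'
from h import *
np.set_printoptions(precision=2,suppress=True)
s=np.load('s.npy')
S=[optics.get_image("scene")["color"] for _ in range(5)]
p=optics.get_image("scene"); im=np.mean(S,0).astype(np.uint8)
cv2.imwrite('pics/full_b.png',cv2.cvtColor(im,cv2.COLOR_RGB2BGR))
g=cv2.cvtColor(im,cv2.COLOR_RGB2GRAY);sub=g[135:172,350:380]
n,l,st,c=cv2.connectedComponentsWithStats((sub<60).astype(np.uint8));k=1+np.argmax(st[1:,4]);print("knob",c[k]+[350,135],st[k])
for y in(12,13,14):
  for t in(-.1,-.05,0,.05,.1): print(y,t,proj(p,bm(s,-.06-.012*y,.06,t))+[-1.8,2])
print(g[148:178,362:380])
print("pan",[(np.array(x["at"])*[640,400],round(x["score"],2)) for x in spotter.look_for(p,"pan_top")[:2]])
E
```

```text
time_s: 18.38
position: [0.4847, -0.2251, 0.1821]
tool_rot: [[0.997, 0.083, -0.002], [0.083, -0.997, 0.001], [-0.002, -0.001, -1.0]]
ft_force: [0.4, -0.1, 0.4]
grip_width: 0.0602
gripper_force: 0.0
time_s: 19.05
position: [0.4853, -0.2288, 0.1829]
tool_rot: [[0.997, 0.083, -0.0], [0.083, -0.997, 0.0], [-0.0, -0.0, -1.0]]
ft_force: [-1.3, 1.2, -1.7]
grip_width: 0.0316
gripper_force: 1.1
time_s: 19.72
position: [0.4874, -0.2545, 0.1829]
tool_rot: [[0.997, 0.082, 0.0], [0.082, -0.997, -0.0], [0.0, 0.0, -1.0]]
ft_force: [-0.4, 0.2, 0.1]
grip_width: 0.0318
gripper_force: 0.0
time_s: 20.38
position: [0.4871, -0.254, 0.2635]
tool_rot: [[0.997, 0.083, -0.002], [0.083, -0.997, 0.001], [-0.001, -0.001, -1.0]]
ft_force: [0.6, -0.8, 0.7]
grip_width: 0.0602
gripper_force: 0.0
time_s: 21.72
position: [0.4874, -0.2542, 0.3429]
tool_rot: [[0.997, 0.083, 0.0], [0.083, -0.997, -0.0], [0.0, 0.0, -1.0]]
ft_force: [1.0, -0.6, 1.0]
grip_width: 0.0602
gripper_force: 0.0
knob [364.48 155.1 ] [ 12  12   6  18 103]
12 -0.1 [363.02 150.14]
12 -0.05 [363.27 152.74]
12 0 [363.47 155.41]
12 0.05 [363.62 158.14]
1
[... 1842 characters left out ...]
06 110 109 107 102 106  98 102 182 182 182 181 181 181 181 180]
 [129 108 106 110 109 109 104 108  85 100 187 183 181 182 182 181 180 181]
 [153 120 106 110 111 108 103 110  88 101 187 182 181 181 181 182 183 182]
 [153 127 109 109 109 106 104 108  94 101 154 182 182 180 181 181 182 182]
 [140 129 107 108 109 107 105 108  92  90 145 182 181 180 182 181 182 182]
 [136 126 108 110 108 106 104 108  91 112 176 184 181 181 180 181 181 182]
 [135 119 106 109 108 107 103 107  98 123 184 183 181 181 181 181 182 182]
 [125 111 108 108 108 105 104 103 101 121 182 181 180 181 182 182 181 182]
 [111 106 106 107 108 105 104 103 100 143 181 179 179 179 181 180 182 180]]
pan [(array([321.6, 212.6]), 0.66)]
```

```bash
python3 - <<'E'
from h import *
np.set_printoptions(precision=4,suppress=True)
s=np.load('s.npy');p=optics.get_image("scene")
A=cv2.imread('pics/full_a.png',0).astype(np.float32)
C=[p]+[optics.get_image("scene") for _ in range(3)]
B=cv2.cvtColor(np.mean([c["color"] for c in C],0).astype(np.uint8),cv2.COLOR_RGB2GRAY).astype(np.float32)
T=A[178:208,319:336]  # can label region
def shift(T,B,x0,y0):
    W=np.array([[1,0,0],[0,1,0]],np.float32); best=None
    for dy in(0,-3,-6):
        W=np.array([[1,0,x0],[0,1,y0+dy]],np.float32)
        try: cc,w=cv2.findTransformECC(T,B,W,cv2.MOTION_TRANSLATION,(3,200,1e-6),None,3)
        except cv2.error: continue
        if best is None or cc>best[0]: best=(cc,w[0,2]-x0,w[1,2]-y0)
    return best
b=shift(T,B,319,178);print(b)
ctr=lambda t:proj(p,sc(s,[0,.11*np.cos(t),.14+.11*np.sin(t)+.056]))
for t in(-.05,-.033,0,.015,.033,.05): print(t,ctr(t)-ctr(-.1))
R=cv2.imread('pics/full_b.png',0);print("stable",shift(R.astype(np.float32)[178:208,319:336],B,319,178))
n=cv2.cvtColor(C[-1]["color"],cv2.COLOR_RGB2BGR)
f=lambda m:cv2.resize(m[140:215,310:393],(398,360),interpolation=cv2.INTER_CUBIC)
cv2.imwrite('pics/v_b.png',np.hstack([f(cv2.imread('pics/full_a.png')),f(n)]))
E
```

```text
(0.9962475447565262, np.float32(-0.15957642), np.float32(-4.3310394))
-0.05 [-0.0762 -1.885 ]
-0.033 [-0.0929 -2.5389]
0 [-0.112 -3.826]
0.015 [-0.1149 -4.4183]
0.033 [-0.1134 -5.1348]
0.05 [-0.1072 -5.8171]
stable (0.9943873252508288, np.float32(-0.025970459), np.float32(-0.07797241))
```

View pics/v_b.png

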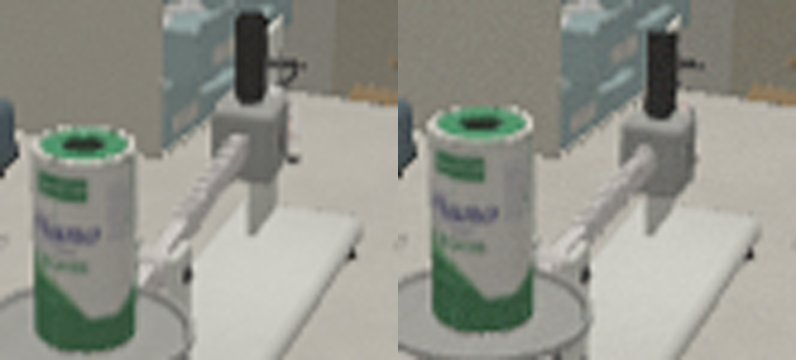

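The pan side has risen and the pointer has left the upper pin. To make sure the zero is right, I'll compare with the earlier state (poise at 0, surely at -0.10).

```bash
python3 - <<'E'
from h import *
c5=cv2.imread('pics/c5.png',0)
up=lambda f:cv2.resize(cv2.imread('pics/'+f,0)[100:250,240:400],(576,540),interpolation=cv2.INTER_CUBIC).astype(np.float32)
x0,y0=285,270;T=c5[y0:y0+120,x0:x0+60].astype(np.float32)
for f in('full_a.png','full_b.png'):
    best=None
    for dy in(0,-8,-16,-24):
        try: cc,w=cv2.findTransformECC(T,up(f),np.array([[1,0,x0],[0,1,y0+dy]],np.float32),cv2.MOTION_TRANSLATION,(3,200,1e-6),None,5)
        except cv2.error: continue
        if best is None or cc>best[0]: best=(cc,(w[0,2]-x0)/3.6,(w[1,2]-y0)/3.6)
    print(f,best)
E
```

```text
full_a.png (0.9951417290615266, np.float32(0.01882765), np.float32(-0.3359392))
full_b.png (0.9940748343149513, np.float32(-0.10831197), np.float32(-4.6568975))
```

```bash
python3 -c "
from h import *
print(env.observe()['time_s'],env.close_job())"
```

```text
the job is handed in; nothing more can be done
22.9333 None
```

The job is handed in: the can stands upright on the pan, the poise is in notch 13, and the beam swings free. I measured its tilt at about +0.02 rad, inside the ±0.033 marks; this comes from how far the can and knob moved in the pictures, because the pointer was hidden. The ampoule box and spool were not touched.

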